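# Put the valve driver away in the push-latch drawer

## Task

Open the little grey cabinet's blue push-to-open drawer by pressing its front inward until you feel it bottom gently, then let it spring out. Lay the small black valve driver in the drawer's tray, and press the drawer shut again, just as gently, so that it stays latched with the driver inside. Feel for the end of the push rather than forcing it, and leave the vial, the fitting and the sample tube where they are.

Things in the scene. Friction and masses are not known exactly. Their poses are not given: they have to be found in the camera images.
- cabinet: Small grey cabinet, fixed, 120 deep (x) x 170 wide (y) x 66 mm high. Origin: centre of its underside; -x points out of the drawer's side, roughly to the robot; front edge 60 mm from the origin. Its hidden push-push latch is adjusted differently each time: the press must go 3.5 to 14.5 mm beyond the latched place (not visible); a firm end stop follows 2 mm later, 5.5 to 16.5 mm beyond it.
- drawer (a joint): Travel of the drawer along the cabinet's -x axis, m: 0 = latched shut, +0.060 = sprung fully out, negative = pressed in beyond the latched place. A spring pushes it out with 3.6 to 4.4 N (a damper adds 15 N per m/s). A press that meets the end stop always works the latch: after it the latched drawer springs out, and the open one stays and comes back to 0. A second press undoes the first.
- drawer_front (a point): Centre of the drawer's outer blue face, marked by a white 28 mm disc; moves with the drawer. Axes as the cabinet's; press along +x. The front is 166 wide (y), 52 high (centre 34 above the table), 12 mm thick; latched, this point is 90 mm before the cabinet's origin, with a 18 mm gap behind the front. The push must stay below 15 N: it is 4 to 6 N all the way, then rises steeply at the end stop.
- tray (a point): Point on the tray's floor, 17 mm above the table, 51 mm behind the outer face of the front, on the drawer's middle line; it moves with the drawer. Axes as the cabinet's. With the drawer out, the floor is uncovered from 39 mm before this point to 39 mm behind it (78 mm), and the tray is 140 mm wide between side walls 18 mm high.
- valve_driver: Small valve driver, black block with a blue end and a small pale knob on top, 20 (x) x 37 (y) x 20 (z) mm, 22 g, loose on the table. Origin: centre of its underside; the solid body, to be gripped across its x (20 mm), reaches from y = -18 to +12 mm and is 16 mm high.
- vial: Bystander: standing glass vial with a dark cap, 24 mm across, 54 mm high, to the left of the drawer. Origin: centre of its underside.
- fitting: Bystander: pale push-in tube fitting with a blue collar, 18 x 33 x 15 mm, to the right of the cabinet. Origin: centre of its underside.
- sample_tube: Bystander: lying clear sample tube with a blue cap, 21 x 102 x 21 mm, near the valve driver. Origin: centre of its underside; long along its y.
Things that resemble listed ones, but are neither listed nor needed, are in the scene too. Several things look just like the valve_driver: the one meant starts nearest to the robot's base.

How it is judged:
By the outcome, as a careful person would: the job done as asked, in the order asked, and still so for the second after the job is handed in, with the robot touching nothing.
It also fails if it takes over 72 s, if anything falls off the work surface, if the arm or the gripper's body presses on something with over 40 N, if the wrist force passes 120 N, or if a joint passes its speed limit or range.

## Robot

A 7-joint arm with a two-finger parallel gripper is mounted at the origin on a cart in front of the work surface, level with it; the furniture and walls round the work are solid. World frame = base frame: x ahead of the robot, y to its left, z up, the work surface at z = 0. Lengths are in m, angles in degrees, forces in N, time in s.
With the tool pointing down it reaches from about 0.4 to 0.9 m from the base axis. Payload 5.5 kg.
Tool frame: the origin (TCP) lies between the finger pads; the fingertips stand nose_length ahead of it and the grasp point (between the pads) lies 2 mm behind it (nose_length is the distance from the TCP to the fingertips, in m); x points along the fingers, y is the direction in which the jaws open and shut, and the axes are right-handed (so a half turn about x gives the same grasp; the last joint's range is limited). The gripper opens to 85 mm and grips with 20 to 120 N. Pads are 22 mm wide; open, the fingers measure 114 mm over their backs; the gripper's body (76 mm by 85 mm) begins 54 mm behind the grasp point. The pads swing forward as they close: fully open they stand 13 mm farther back than shut.
Start: joints at [-50.695, 28.699, -24.465, 88.831, 12.651, 65.22, -12.049], TCP at [0.267, 0.593, 0.248] pointing down, gripper open.
Joint ranges: [-164.97, 164.97], [-17.58, 116.51], [-87.97, 89.64], [11.32, 138.91], [-80.73, 260.73], [10.89, 115.49], [-147.41, 147.41]. Speed limits (degrees/s): [147.25, 147.25, 180, 180, 180, 180, 180].

## Interface

Orientations are given as a 3x3 rotation matrix whose columns are the frame's x, y, z axes.
In Python, from station import get_state, capture, sign_off, nose_length gives the robot as it stands. The module is installed in compiled form; this text tells all that it offers.
- The arm moves only by the tool servo_tool, never from a script. Its argument "plan" is a list of rows, each an object of numbers: "claw": the gripper command: -1 is fully open, 1 is shut, values between are in proportion; "x", "y", "z": the shift along the tool's x, y, z scaled (see below); "twist": the turn about the tool's x scaled (see below). In form: [{"claw": .., "x": .., "y": .., "z": .., "twist": ..}, ...]. A call has 1 to 5 rows; each row shifts and turns the pose as measured when the row begins, along the tool's axes as they then stand; what a row does not reach is not made up. The controller multiplies each number of a shift by 0.03 m and each number of a turn by 5 degrees. A row lasts 1/10 s, in which the tool goes at most 50 mm and 8.59 degrees, less where a joint would pass 70% of its speed; a pose out of reach is approached as far as the arm can. A call with a number of a shift or a turn outside -1 to 1 is refused whole. A call with a gripper value outside its range is refused whole. The fingers move at their own pace and stop on an object; "force" is the grip in N (left out, the last holds). Time passes only in rows, so rows that do not move let the fingers close. It gives the time, the measured TCP pose, the force and the opening at its end, in the units of the state.
- get_state(): the state, without advancing time (a new reading comes with each control period).
- capture(name): name is "scene" or "top" or "wrist"; returns a dict with "img" (384x512x3 uint8, blue, green, red), "z_map" (384x512 float32, m along the optical axis (not along the pixel's ray), 0 where there is no reading), "fovy" (degrees; the focal length in pixels is half the picture's height over the tangent of half this angle, whatever the lens; pixels are square), "cx", "cy" (the principal point, pixels), "R" (3x3) and "t" (3): a world point X has camera coordinates R X + t. Camera axes: x right, y down, z forward; pixel columns grow to the right and rows downward; lengths in m; the calibration is good to about 2 mm. The wrist camera is an equidistant fisheye: a pixel r from the principal point sees the ray r / f radians off the axis. A picture is of the moment at which its call begins.
- sign_off(): hands the job in, once; it reports no verdict.
The state is a dict: "time": time; "joints": joint angles; "joint_vel": joint speeds; "joint_efforts": joint torques, N m; "tcp_pos": TCP position; "tcp_rot": TCP orientation; "ft_force": force on the tool from outside, world axes, zero at the start; "ft_torque": the same for the moment, N m; "finger_gap": finger opening in m.
Only numpy, scipy, OpenCV 4.12 (cv2) and the standard library are available. Lean on these libraries where they do the work, as an engineer would, in place of code of your own. Each camera call takes 0.05 s, during which the arm holds its last target.

## Working session

There is one attempt and no reset: what is moved stays moved. The work goes in short steps, Python scripts to look and compute and a tool call to move; the robot and the scene stay as the last step left them, time stands still between calls to the robot, and variables do not carry over. Pictures are saved under pics/ and viewed, and the job is handed in when it is done.

Besides the shell and the picture viewer there is one more tool, called as name([rows], argument=value, ...), one row to a line, values as JSON. servo_tool: Moves the arm, as the interface text tells. Its arguments: {"type":"object","properties":{"plan":{"type":"array","items":{"type":"object","properties":{"claw":{"type":"number"},"x":{"type":"number","minimum":-1,"maximum":1},"y":{"type":"number","minimum":-1,"maximum":1},"z":{"type":"number","minimum":-1,"maximum":1},"twist":{"type":"number","minimum":-1,"maximum":1}}}},"force":{"type":"number"}},"required":["plan"]}

```bash
mkdir -p pics; cat > h.py <<'E'
import numpy as np,cv2
from station import get_state,capture,nose_length
def pix2ray(c,u,v,name):
    f=192/np.tan(np.radians(c['fovy'])/2)
    a=np.array([u-c['cx'],v-c['cy']],float)
    if name=='wrist':
        r=np.hypot(*a);th=r/f
        d=np.array([*(a/max(r,1e-9)*np.sin(th)),np.cos(th)])
    else: d=np.array([a[0]/f,a[1]/f,1.])
    R=np.array(c['R']);t=np.array(c['t'])
    return -R.T@t, R.T@d
def onplane(c,u,v,z,name):
    o,d=pix2ray(c,u,v,name); return o+d*(z-o[2])/d[2]
def bydepth(c,u,v,name):
    o,d=pix2ray(c,u,v,name); R=np.array(c['R']); zc=(R@d)[2]
    return o+d*c['z_map'][int(v),int(u)]/zc
E
python3 - <<'E'
from h import *
import pickle
s=get_state();print(s['time'],s['tcp_pos'],np.round(s['tcp_rot'],3),s['ft_force'],s['finger_gap'])
print(nose_length if not callable(nose_length) else nose_length())
for n in ['scene','top','wrist']:
    c=capture(n);pickle.dump(c,open(n+'0.pkl','wb'));cv2.imwrite(f'pics/{n}0.png',c['img'])
    print(n,c['fovy'],c['cx'],c['cy'],-np.array(c['R']).T@np.array(c['t']))
E
```

```text
0.0 [0.26646402 0.59214499 0.24724604] [[-0.001  0.41   0.912]
 [-0.002  0.912 -0.41 ]
 [-1.    -0.002 -0.   ]] [ 0.31741489 -0.37177225  0.92440003] 0.08572221597149525
0.017
scene 50.85839783623648 249.81960249581462 190.66584472725933 [-0.18565499  0.68551411  0.56066706]
top 54.448872350106114 254.07527317670412 190.22372598156298 [ 0.35921186 -0.05670354  1.25385409]
wrist 65.70646984690485 259.64396024406403 191.66047889868278 [0.19007713 0.62664568 0.37197485]
```

View pics/scene0.png

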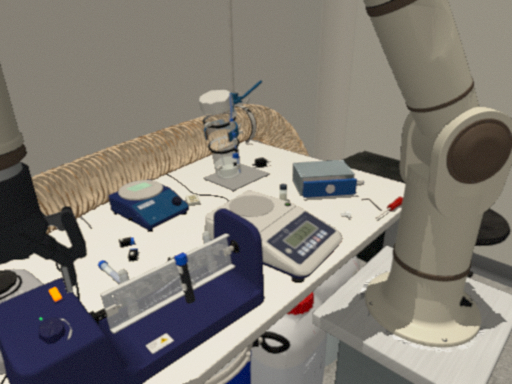

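View pics/top0.png

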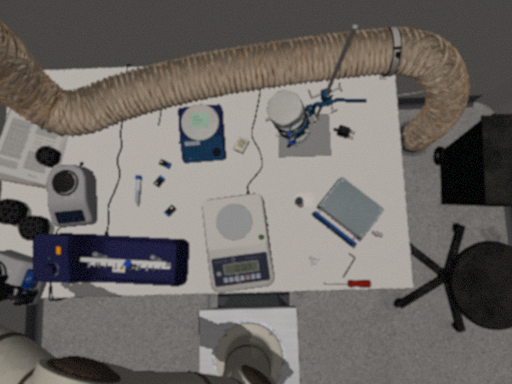

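View pics/wrist0.png

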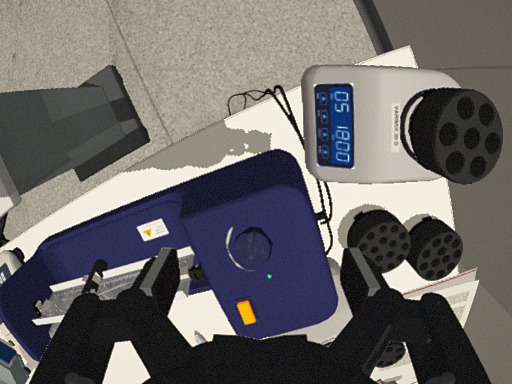

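```bash
python3 - <<'E'
from h import *
import pickle
c=pickle.load(open('top0.pkl','rb'));im=c['img']
a=cv2.resize(im[145:230,120:220],None,fx=6,fy=6,interpolation=cv2.INTER_CUBIC)
b=cv2.resize(im[165:295,285:400],None,fx=4,fy=4,interpolation=cv2.INTER_CUBIC)
cv2.imwrite('pics/a0.png',a);cv2.imwrite('pics/b0.png',b)
s=pickle.load(open('scene0.pkl','rb'))['img']
d=np.hstack([cv2.resize(s[225:285,90:150],(400,400),interpolation=cv2.INTER_CUBIC),cv2.resize(s[150:220,275:395],(0,0),fx=3.3,fy=3.3,interpolation=cv2.INTER_CUBIC)[:400].copy() if 0 else cv2.resize(s[150:230,270:390],(400,400))])
cv2.imwrite('pics/c0.png',d)
for u,v in [(165,164),(159,181),(170,210),(299,202),(378,234),(314,261),(138,190),(250,220)]:
    p=onplane(c,u,v,0.01,'top');print(u,v,np.round(p,4),np.hypot(*p[:2]).round(3),bydepth(c,u,v,'top').round(3))
E
```

```text
165 164 [0.6339 0.2685 0.01  ] 0.688 [0.633 0.267 0.014]
159 181 [0.5757 0.2887 0.01  ] 0.644 [0.574 0.286 0.021]
170 210 [0.4757 0.2509 0.01  ] 0.538 [0.475 0.249 0.017]
299 202 [ 0.4894 -0.1823  0.01  ] 0.522 [ 0.485 -0.178  0.055]
378 234 [ 0.3757 -0.4365  0.01  ] 0.576 [ 0.376 -0.435  0.015]
314 261 [ 0.2942 -0.2225  0.01  ] 0.369 [ 0.295 -0.221  0.019]
138 190 [0.547  0.3601 0.01  ] 0.655 [0.546 0.358 0.015]
250 220 [ 0.4342 -0.017   0.01  ] 0.435 [ 0.429 -0.02   0.092]
```

View pics/a0.png

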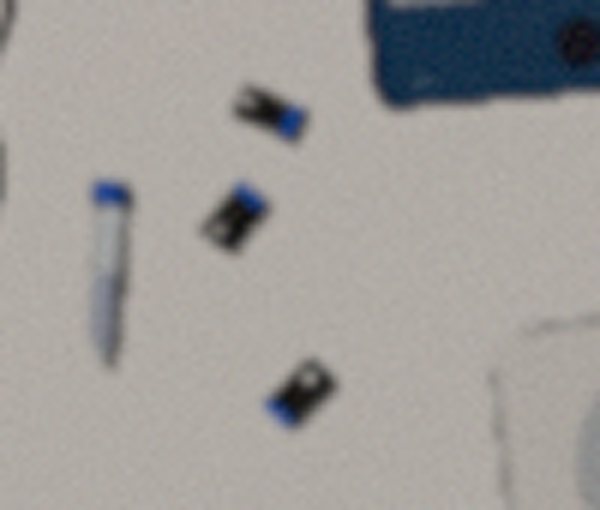

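View pics/b0.png

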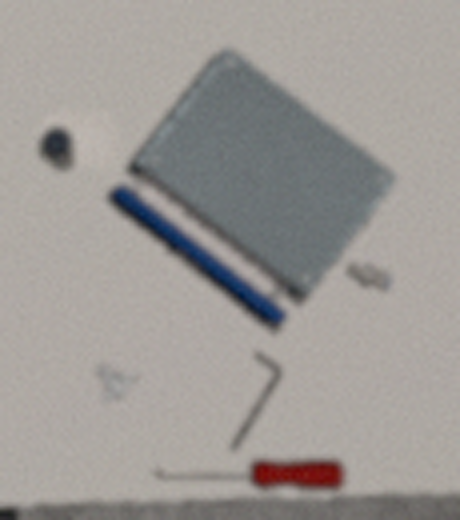

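View pics/c0.png

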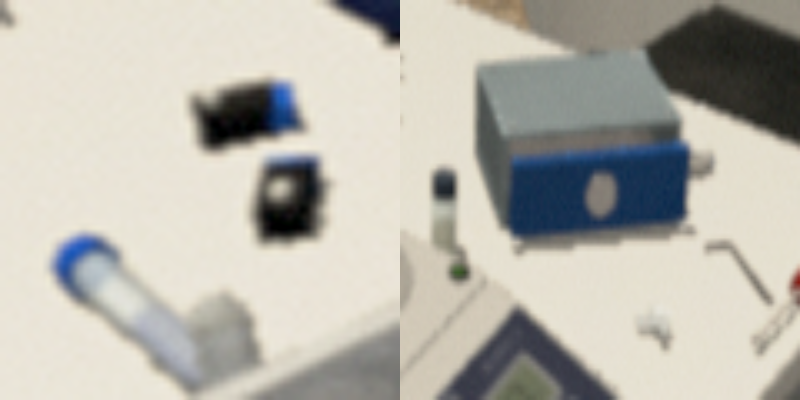

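```bash
cat > meas.py <<'E'
from h import *
def poly(c,mask,z,name='top'):
    cs,_=cv2.findContours(mask,cv2.RETR_EXTERNAL,cv2.CHAIN_APPROX_NONE)
    k=max(cs,key=cv2.contourArea)[:,0]
    P=np.array([onplane(c,u,v,z,name)[:2] for u,v in k])
    r=cv2.minAreaRect((P*1000).astype(np.float32))
    return r,cv2.boxPoints(r),P
E
python3 - <<'E'
from meas import *
import pickle
c=pickle.load(open('top0.pkl','rb'));im=c['img'];hsv=cv2.cvtColor(im,cv2.COLOR_BGR2HSV)
H,W=im.shape[:2]
def roi(m,x0,y0,x1,y1):
    o=np.zeros_like(m);o[y0:y1,x0:x1]=m[y0:y1,x0:x1];return o
blue=((hsv[...,0]>95)&(hsv[...,0]<130)&(hsv[...,1]>130)).astype(np.uint8)*255
m=roi(blue,300,200,370,260)
r,b,P=poly(c,m,0.060);print('front',r,'\n',b.round(1))
# cabinet by depth
z=np.zeros((H,W))
for v in range(165,255):
    for u in range(300,395): z[v,u]=bydepth(c,u,v,'top')[2]
m=((z>0.062)&(z<0.072)).astype(np.uint8)*255
r,b,P=poly(c,cv2.morphologyEx(m,cv2.MORPH_OPEN,np.ones((3,3))),0.066);print('cab',r,'\n',b.round(1))
for y in range(168,252,6): print((z[y,300:395:5]*1000).round().astype(int))
dark=((hsv[...,2]<90)|((hsv[...,0]>95)&(hsv[...,0]<130)&(hsv[...,1]>130))).astype(np.uint8)*255
m=roi(dark,160,200,182,222)
r,b,P=poly(c,m,0.012);print('drv',r,'\n',b.round(1))
mb=roi(blue,160,200,182,222);ys,xs=np.nonzero(mb);print('blue end',onplane(c,xs.mean(),ys.mean(),.012,'top'))
E
```

```text
front ((396.0836181640625, -283.17425537109375), (157.4832763671875, 10.331441879272461), 49.80161666870117) 
 [[ 341.3 -340. ]
 [ 349.2 -346.7]
 [ 450.9 -226.4]
 [ 443.  -219.7]]
cab ((461.81072998046875, -342.5300598144531), (170.013427734375, 120.38107299804688), 49.459503173828125) 
 [[ 360.8 -368. ]
 [ 452.3 -446.3]
 [ 562.8 -317.1]
 [ 471.3 -238.8]]
[  -3 1254    5    5    2    3    1   -5    6    2    2   -4    4    4
    3    3    4   -2    3]
[ 1  2  3  6 -3 -1 -3  2  3  0  1  2  4  0  1 -1  2  0  1]
[ 1 -2  2  1  1 -2  6  2 73 64  3  2  1 -1 -1  2  3  0 -3]
[-1  2  2 -2 -2 -6  1 68 69 64 65 -2  1  2  2  3  2  0  0]
[ 1  3  5 -1  2  2 65 68 67 63 68 63 67 -1  4  2  2  0  4]
[58  3  5  1 -1 70 70 65 64 65 68 68 68 69 63  5 -1  0 -1]
[36 -1  0  2 64 72 69 69 68 63 68 70 67 66 68 68 -3  2  1]
[ 2  1 -2 -1 33 64 70 68 67 69 67 64 66 70 66 71 70  0  5]
[-1  0  3 33 63 16 16 67 68 64 68 66 68 65 70 67  3  3  0]
[ 3  0  3 -3  2 59 60 20 19 66 69 66 69 68 70  0 -2  1  1]
[ 0  5 -3  5  3 -3 37 65 15 18 65 67 66 68 61  3  3  5  0]
[ 1 -1  1  2  3  3  0  2 56 60 18 20 67 62  0 11 15  0  6]
[ 4  4  3  1 -1  5 -4  2  1 34 62 -1  2  3 -5  1  0  1 -2]
[ 1 -1  2 -1  4 -5 -2  3  4  2  0  6 -5  2  2  1 -6  1  1]
drv ((474.709228515625, 251.20152282714844), (19.362041473388672, 30.448835372924805), 44.10362243652344) 
 [[457.2 255.4]
 [478.4 233.5]
 [492.3 247. ]
 [471.1 268.9]]
blue end [0.46573498 0.26043604 0.012     ]
```

```bash
cat >> h.py <<'E'
CAB=np.array([0.4618,-0.3425]);YAW=-40.5
CX=np.array([np.cos(np.radians(YAW)),np.sin(np.radians(YAW))]);CY=np.array([-CX[1],CX[0]])
def cab(x,y=0): return CAB+x*CX+y*CY
def incab(p): d=np.array(p[:2])-CAB; return np.array([d@CX,d@CY])
def go(p,tw=None):
    s=get_state();R=np.array(s['tcp_rot']);d=R.T@(np.array(p)-s['tcp_pos'])/0.03
    yaw=np.degrees(np.arctan2(R[1,2],R[0,2]))
    print('units total xyz',d.round(2),'yaw tool z',yaw.round(2), 'twist units', None if tw is None else -(tw-yaw)/5, 'tcp',s['tcp_pos'].round(4),'t',s['time'],'gap',s['finger_gap'],'F',np.round(s['ft_force'],2))
E
python3 -c "
from h import *
go([0.46,0.1,0.25],-40.5); print(cab(-.125),cab(-.175))
"
```

```text
units total xyz [ -0.07 -12.32  12.61] yaw tool z -24.23 twist units 3.2549621342459725 tcp [0.2665 0.5923 0.2475] t 0.15 gap 0.08534760468989469 F [ 0.61  0.06 -0.02]
[ 0.36674925 -0.26131899] [ 0.32872896 -0.22884659]
```

servo_tool([
  {"claw": 1,"y": -1,"z": 1},
  {"claw": 1,"y": -1,"z": 1},
  {"claw": 1,"y": -1,"z": 1},
  {"claw": 1,"y": -1,"z": 1},
  {"claw": 1,"y": -1,"z": 1},
], force=40)

```text
$.plan[0]: bad value
```

servo_tool([
  {"claw": 1,"y": -1,"z": 1},
  {"claw": 1,"y": -1,"z": 1},
  {"claw": 1,"y": -1,"z": 1},
  {"claw": 1,"y": -1,"z": 1},
  {"claw": 1,"y": -1,"z": 1},
])

```text
$.plan[0]: bad value
```

```bash
python3 -c "
from h import *
go([0.46,-0.03,0.25],-40.5);print(get_state()['joints'])
"
```

```text
units total xyz [ -0.06 -16.27  14.39] yaw tool z -24.23 twist units 3.2549621342459725 tcp [0.2665 0.5923 0.2475] t 0.15 gap 0.08534760468989469 F [ 0.61  0.06 -0.02]
[-50.6936162   28.74218973 -24.45465423  88.87599692  12.64971562
  65.22048993 -12.04905985]
```

Probably every key is required.

servo_tool([
  {"claw": 1,"x": 0,"y": -1,"z": 1,"twist": 0},
  {"claw": 1,"x": 0,"y": -1,"z": 1,"twist": 0},
  {"claw": 1,"x": 0,"y": -1,"z": 1,"twist": 0},
  {"claw": 1,"x": 0,"y": -1,"z": 1,"twist": 0},
  {"claw": 1,"x": 0,"y": -1,"z": 1,"twist": 0},
], force=40)

```text
time: 0.65
tcp_pos: [0.3383, 0.3935, 0.2443]
tcp_rot: [[-0.007, 0.399, 0.917], [0.001, 0.917, -0.399], [-1.0, -0.002, -0.006]]
ft_force: [0.1, 0.5, 0.9]
finger_gap: 0.0125
```

```bash
python3 -c "
from h import *
go([0.46,-0.03,0.25],-40.5);print(get_state()['joints'])
"
```

```text
units total xyz [ -0.22 -11.33   9.35] yaw tool z -23.52 twist units 3.396106901074816 tcp [0.3383 0.3935 0.2443] t 0.65 gap 0.012521898067137695 F [0.13 0.51 0.9 ]
[-31.99435467  15.33427667 -23.51967656 107.66116078   6.71192384
  58.59405811   8.18838752]
```

servo_tool([
  {"claw": 1,"x": -0.1,"y": -1,"z": 1,"twist": 0},
  {"claw": 1,"x": -0.1,"y": -1,"z": 1,"twist": 0},
  {"claw": 1,"x": 0,"y": -1,"z": 1,"twist": 0},
  {"claw": 1,"x": 0,"y": -1,"z": 1,"twist": 0},
  {"claw": 1,"x": 0,"y": -1,"z": 1,"twist": 0},
])

```text
time: 1.15
tcp_pos: [0.4173, 0.1868, 0.2496]
tcp_rot: [[-0.006, 0.399, 0.917], [0.0, 0.917, -0.399], [-1.0, -0.003, -0.006]]
ft_force: [1.2, 1.1, 0.2]
finger_gap: -0.0001
```

servo_tool([
  {"claw": 1,"x": 0,"y": -1,"z": 1,"twist": 0},
  {"claw": 1,"x": 0,"y": -1,"z": 1,"twist": 0},
  {"claw": 1,"x": 0,"y": -1,"z": 1,"twist": 0},
  {"claw": 1,"x": 0,"y": -1,"z": 0.5,"twist": 0},
  {"claw": 1,"x": 0,"y": -1,"z": 0,"twist": 0},
])

```text
time: 1.65
tcp_pos: [0.4567, -0.0031, 0.2496]
tcp_rot: [[-0.004, 0.402, 0.916], [-0.001, 0.916, -0.402], [-1.0, -0.002, -0.003]]
ft_force: [0.2, 0.0, -0.7]
finger_gap: 0.0
```

```bash
python3 -c "
from h import *
go([*cab(-.13),0.15],-40.5);print(get_state()['joints'])
"
```

```text
units total xyz [ 3.34 -9.03  0.56] yaw tool z -23.7 twist units 3.3599313855247694 tcp [ 0.4567 -0.0031  0.2496] t 1.65 gap 2.386410260836967e-05 F [ 0.15  0.03 -0.68]
[  2.45696917   7.26112701  -5.89321283 115.75576898   0.90612213
  57.22748326  62.4173234 ]
```

servo_tool([
  {"claw": 1,"x": 0,"y": -1,"z": 0.1,"twist": 0},
  {"claw": 1,"x": 0,"y": -1,"z": 0.1,"twist": 0},
  {"claw": 1,"x": 0,"y": -1,"z": 0.1,"twist": 0},
  {"claw": 1,"x": 0,"y": -1,"z": 0.1,"twist": 0},
  {"claw": 1,"x": 0,"y": -1,"z": 0.1,"twist": 0},
])

```text
time: 2.15
tcp_pos: [0.4066, -0.1525, 0.2493]
tcp_rot: [[-0.005, 0.403, 0.915], [-0.0, 0.915, -0.403], [-1.0, -0.002, -0.004]]
ft_force: [0.5, -1.3, 0.2]
finger_gap: -0.0002
```

servo_tool([
  {"claw": 1,"x": 0,"y": -1,"z": 0,"twist": 0},
  {"claw": 1,"x": 0,"y": -1,"z": 0,"twist": 0},
  {"claw": 1,"x": 0.3,"y": -1,"z": 0,"twist": 0},
  {"claw": 1,"x": 1,"y": 0,"z": 0,"twist": 1},
  {"claw": 1,"x": 1,"y": 0,"z": 0,"twist": 1},
])

```text
time: 2.65
tcp_pos: [0.369, -0.2447, 0.1828]
tcp_rot: [[0.004, 0.566, 0.825], [-0.007, 0.825, -0.566], [-1.0, -0.003, 0.007]]
ft_force: [0.1, -0.1, 0.1]
finger_gap: -0.0002
```

```bash
python3 -c "
from h import *
go([*cab(-.13),0.15],-40.5);print(get_state()['joints'])
"
```

```text
units total xyz [ 1.1  -0.48  0.08] yaw tool z -34.45 twist units 1.2090903377685662 tcp [ 0.369  -0.2447  0.1828] t 2.65 gap -0.0002101357915117954 F [ 0.09 -0.15  0.09]
[ 21.70740252  10.54925118   9.05786875 122.26846794  -1.99491249
  46.91672605  87.51126244]
```

servo_tool([
  {"claw": 1,"x": 0,"y": -0.5,"z": 0,"twist": 0},
  {"claw": 1,"x": 1,"y": 0,"z": 0,"twist": 1},
  {"claw": 1,"x": 0.5,"y": 0,"z": 0,"twist": 0.2},
])

```text
time: 2.95
tcp_pos: [0.3585, -0.2576, 0.1343]
tcp_rot: [[0.002, 0.655, 0.756], [-0.005, 0.756, -0.655], [-1.0, -0.003, 0.005]]
ft_force: [-0.8, 0.7, 0.1]
finger_gap: -0.0001
```

```bash
python3 -c "
from h import *
import pickle
go([*cab(-.125),0.04],-40.5);print(get_state()['joints'])
c=capture('wrist');cv2.imwrite('pics/w1.png',c['img']);pickle.dump(c,open('w1.pkl','wb'))
"
```

```text
units total xyz [3.15 0.09 0.27] yaw tool z -40.9 twist units -0.07979162919445457 tcp [ 0.3585 -0.2576  0.1343] t 2.95 gap -0.0001150567386604571 F [-0.81  0.69  0.08]
[ 22.98964792  15.361252    10.23790823 124.49615545  -3.85875778
  40.19220135  84.90805454]
```

View pics/w1.png

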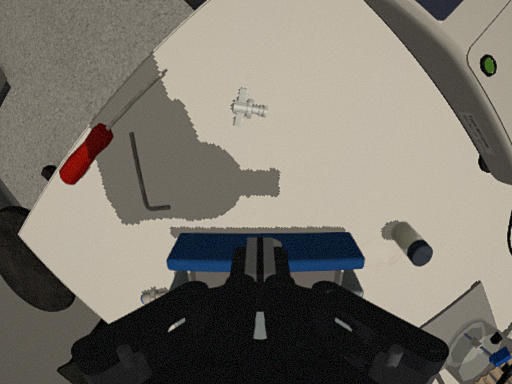

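```bash
python3 -c "
from h import *
import pickle
c=pickle.load(open('w1.pkl','rb'))
for u,v in [(174,235),(356,234),(360,264),(168,268)]:
  p=onplane(c,u,v,.06,'wrist');print(u,v,p.round(4),incab(p).round(4))
for u,v in [(404,232)]: print(incab(onplane(c,u,v,.0,'wrist')))
s=get_state();print('tcp in cab',incab(s['tcp_pos']))
"
```

```text
174 235 [ 0.3305 -0.3213  0.06  ] [-0.1136 -0.0692]
356 234 [ 0.4225 -0.2141  0.06  ] [-0.1133  0.0721]
360 264 [ 0.449  -0.2267  0.06  ] [-0.0849  0.0797]
168 268 [ 0.3479 -0.349   0.06  ] [-0.0824 -0.0789]
[-0.08134123  0.1500705 ]
tcp in cab [-0.1340919  -0.00274214]
```

servo_tool([
  {"claw": 1,"x": 1,"y": 0.1,"z": 0,"twist": 0},
  {"claw": 1,"x": 1,"y": 0,"z": 0,"twist": -0.1},
  {"claw": 1,"x": 0.7,"y": 0,"z": 0,"twist": 0},
  {"claw": 1,"x": 0.4,"y": 0,"z": 0,"twist": 0},
])

```text
time: 3.4
tcp_pos: [0.363, -0.2568, 0.0396]
tcp_rot: [[0.005, 0.645, 0.764], [-0.007, 0.764, -0.645], [-1.0, -0.002, 0.009]]
ft_force: [0.2, -0.4, 0.4]
finger_gap: 0.0
```

```bash
python3 -c "
from h import *
import pickle
go([*cab(-.105),0.04],-40.5)
c=capture('wrist');cv2.imwrite('pics/w2.png',c['img']);print(incab(get_state()['tcp_pos']))
"
```

```text
units total xyz [-0.01 -0.04  0.86] yaw tool z -40.18 twist units 0.06488401642055805 tcp [ 0.363  -0.2568  0.0396] t 3.4 gap 1.1920228143811458e-05 F [ 0.2  -0.36  0.39]
[-0.1316465   0.00095326]
```

View pics/w2.png

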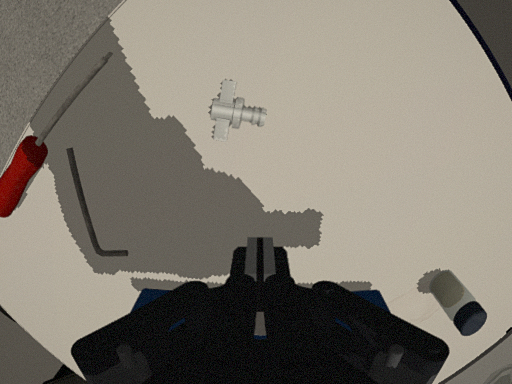

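servo_tool([
  {"claw": 1,"x": 0,"y": 0,"z": 0.4,"twist": 0},
  {"claw": 1,"x": 0,"y": 0,"z": 0.3,"twist": 0},
  {"claw": 1,"x": 0,"y": 0,"z": 0.1,"twist": 0},
])

```text
time: 3.75
tcp_pos: [0.383, -0.2733, 0.0401]
tcp_rot: [[0.004, 0.644, 0.765], [-0.007, 0.765, -0.644], [-1.0, -0.002, 0.008]]
ft_force: [0.4, 0.5, -0.1]
finger_gap: -0.0002
```

servo_tool([
  {"claw": 1,"x": 0,"y": 0,"z": 0.07,"twist": 0},
])

```text
time: 3.85
tcp_pos: [0.3858, -0.2755, 0.041]
tcp_rot: [[0.006, 0.644, 0.765], [-0.008, 0.765, -0.644], [-1.0, -0.002, 0.01]]
ft_force: [-2.8, 2.7, -2.0]
finger_gap: -0.0001
```

servo_tool([
  {"claw": 1,"x": 0,"y": 0,"z": 0.07,"twist": 0},
])

```text
time: 3.95
tcp_pos: [0.3865, -0.276, 0.041]
tcp_rot: [[0.004, 0.644, 0.765], [-0.006, 0.765, -0.644], [-1.0, -0.002, 0.007]]
ft_force: [-3.9, 2.8, -0.7]
finger_gap: 0.0001
```

servo_tool([
  {"claw": 1,"x": 0,"y": 0,"z": 0.06,"twist": 0},
])

```text
time: 4.05
tcp_pos: [0.3867, -0.2763, 0.041]
tcp_rot: [[0.002, 0.644, 0.765], [-0.004, 0.765, -0.644], [-1.0, -0.002, 0.004]]
ft_force: [-2.6, 3.1, 3.7]
finger_gap: 0.0
```

servo_tool([
  {"claw": 1,"x": 0,"y": 0,"z": 0.06,"twist": 0},
])

```text
time: 4.15
tcp_pos: [0.3872, -0.2767, 0.041]
tcp_rot: [[0.0, 0.644, 0.765], [-0.003, 0.765, -0.644], [-1.0, -0.002, 0.002]]
ft_force: [-3.1, 2.9, 3.3]
finger_gap: 0.0005
```

servo_tool([
  {"claw": 1,"x": 0,"y": 0,"z": 0.06,"twist": 0},
])

```text
time: 4.25
tcp_pos: [0.3881, -0.2774, 0.041]
tcp_rot: [[-0.001, 0.644, 0.765], [-0.002, 0.765, -0.644], [-1.0, -0.002, 0.0]]
ft_force: [-3.3, 3.4, 3.3]
finger_gap: -0.0001
```

servo_tool([
  {"claw": 1,"x": 0,"y": 0,"z": 0.07,"twist": 0},
])

```text
time: 4.35
tcp_pos: [0.3893, -0.2785, 0.041]
tcp_rot: [[-0.002, 0.644, 0.765], [-0.001, 0.765, -0.644], [-1.0, -0.002, -0.0]]
ft_force: [-3.4, 2.7, 2.1]
finger_gap: 0.0004
```

servo_tool([
  {"claw": 1,"x": 0,"y": 0,"z": 0.07,"twist": 0},
])

```text
time: 4.45
tcp_pos: [0.3908, -0.2797, 0.041]
tcp_rot: [[-0.002, 0.644, 0.765], [-0.001, 0.765, -0.644], [-1.0, -0.002, -0.001]]
ft_force: [-3.8, 2.6, 2.7]
finger_gap: 0.0001
```

servo_tool([
  {"claw": 1,"x": 0,"y": 0,"z": 0.07,"twist": 0},
])

```text
time: 4.55
tcp_pos: [0.3923, -0.2811, 0.041]
tcp_rot: [[-0.002, 0.644, 0.765], [-0.001, 0.765, -0.644], [-1.0, -0.002, -0.001]]
ft_force: [-4.5, 4.2, 3.8]
finger_gap: 0.0
```

servo_tool([
  {"claw": 1,"x": 0,"y": 0,"z": 0.07,"twist": 0},
])

```text
time: 4.65
tcp_pos: [0.3928, -0.2815, 0.0408]
tcp_rot: [[-0.005, 0.644, 0.765], [0.001, 0.765, -0.644], [-1.0, -0.002, -0.005]]
ft_force: [-7.7, 7.1, 8.4]
finger_gap: -0.0
```

The push rose from about 5 to 10.5 N and the travel stalled, so this is the stop, 9 mm in. Backing off now.

servo_tool([
  {"claw": 1,"x": 0,"y": 0,"z": -0.3,"twist": 0},
  {"claw": 1,"x": 0,"y": 0,"z": -0.8,"twist": 0},
  {"claw": 1,"x": 0,"y": 0,"z": -0.8,"twist": 0},
  {"claw": 1,"x": 0,"y": 0,"z": -0.6,"twist": 0},
  {"claw": 1,"x": 0,"y": 0,"z": -0.2,"twist": 0},
])

```text
time: 5.15
tcp_pos: [0.3355, -0.2327, 0.0418]
tcp_rot: [[0.008, 0.644, 0.765], [-0.009, 0.765, -0.644], [-1.0, -0.001, 0.012]]
ft_force: [-0.2, -0.3, 1.1]
finger_gap: -0.0001
```

```bash
python3 -c "
from h import *
import pickle
go([*cab(-.165),0.04],-40.5)
c=capture('top');cv2.imwrite('pics/t3.png',cv2.resize(c['img'][165:295,285:400],None,fx=4,fy=4));print(incab(get_state()['tcp_pos']))
c=capture('wrist');cv2.imwrite('pics/w3.png',c['img'])
"
```

```text
units total xyz [ 0.06 -0.05  0.08] yaw tool z -40.09 twist units 0.08125120666475141 tcp [ 0.3355 -0.2327  0.0418] t 5.15 gap -8.931053064451867e-05 F [-0.22 -0.31  1.06]
[-0.16743613  0.00144925]
```

View pics/t3.png

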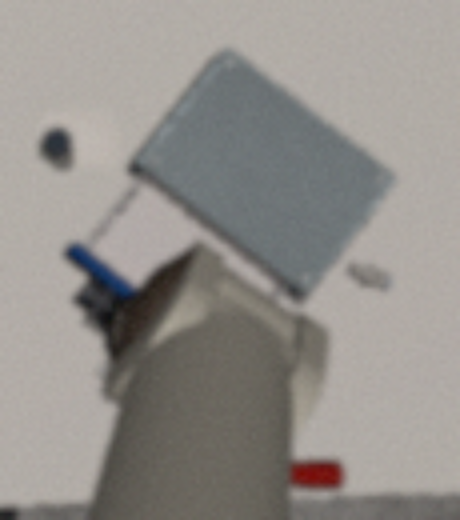

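View pics/w3.png

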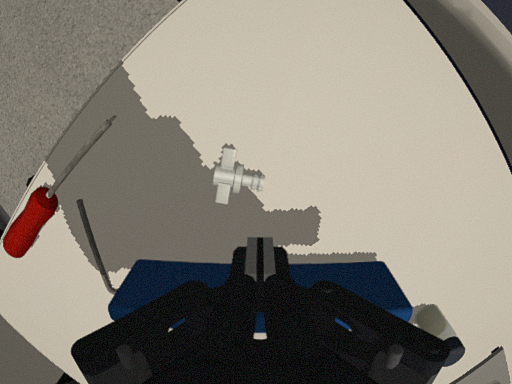

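servo_tool([
  {"claw": 1,"x": -1,"y": 0,"z": -0.05,"twist": 0},
  {"claw": 1,"x": -1,"y": 0,"z": 0,"twist": 0},
  {"claw": 1,"x": -1,"y": 0,"z": 0,"twist": 0},
  {"claw": 1,"x": -1,"y": 0,"z": 0.3,"twist": 0},
  {"claw": 1,"x": -1,"y": 0.5,"z": 0.3,"twist": 0},
])

```text
time: 5.75
tcp_pos: [0.3611, -0.2365, 0.1964]
tcp_rot: [[0.011, 0.647, 0.762], [-0.014, 0.762, -0.647], [-1.0, -0.003, 0.017]]
ft_force: [0.4, 0.4, -0.7]
finger_gap: -0.0003
```

```bash
python3 -c "
from h import *
import pickle
c=capture('top');cv2.imwrite('pics/t4.png',cv2.resize(c['img'][165:295,285:400],None,fx=4,fy=4))
go([0.46,0.0,.2]);go([0.475,0.251,.15],-45.9)
"
```

```text
units total xyz [-0.02  8.01 -2.73] yaw tool z -40.15 twist units None tcp [ 0.3676 -0.2365  0.2014] t 5.8 gap -6.771453540988582e-05 F [ 5.23 -0.25  4.34]
units total xyz [ 1.51 14.73 -7.79] yaw tool z -40.15 twist units 1.149638243713285 tcp [ 0.3676 -0.2365  0.2014] t 5.8 gap -6.771453540988582e-05 F [ 5.23 -0.25  4.34]
```

servo_tool([
  {"claw": 1,"x": 0,"y": 1,"z": -0.4,"twist": 0},
  {"claw": 1,"x": 0,"y": 1,"z": -0.4,"twist": 0},
  {"claw": 1,"x": 0,"y": 1,"z": -0.4,"twist": 0},
  {"claw": 0,"x": 0,"y": 1,"z": -0.4,"twist": 0},
  {"claw": 0,"x": 0,"y": 1,"z": -0.5,"twist": 0},
])

```text
time: 6.3
tcp_pos: [0.4309, -0.0859, 0.2076]
tcp_rot: [[0.047, 0.653, 0.756], [-0.027, 0.757, -0.653], [-0.999, 0.01, 0.053]]
ft_force: [-0.5, -0.3, -1.0]
finger_gap: 0.0282
```

servo_tool([
  {"claw": 0,"x": 0,"y": 1,"z": -0.6,"twist": 0},
  {"claw": 0,"x": 0,"y": 1,"z": -0.6,"twist": 0},
  {"claw": 0,"x": 0,"y": 1,"z": -0.6,"twist": 0},
  {"claw": 0,"x": 0,"y": 1,"z": -0.6,"twist": 0},
  {"claw": 0,"x": 0,"y": 1,"z": -0.6,"twist": 0},
])

```text
time: 6.8
tcp_pos: [0.4725, 0.0935, 0.2085]
tcp_rot: [[0.065, 0.655, 0.753], [-0.025, 0.755, -0.655], [-0.998, 0.024, 0.065]]
ft_force: [0.2, -0.3, -0.5]
finger_gap: 0.0426
```

```bash
python3 -c "
from h import *
go([0.475,0.251,.15],-45.9)
"
```

```text
units total xyz [ 1.82  3.97 -3.5 ] yaw tool z -41.01 twist units 0.9782621351445187 tcp [0.4725 0.0935 0.2085] t 6.8 gap 0.042606793800897436 F [ 0.23 -0.33 -0.46]
```

View pics/t4.png

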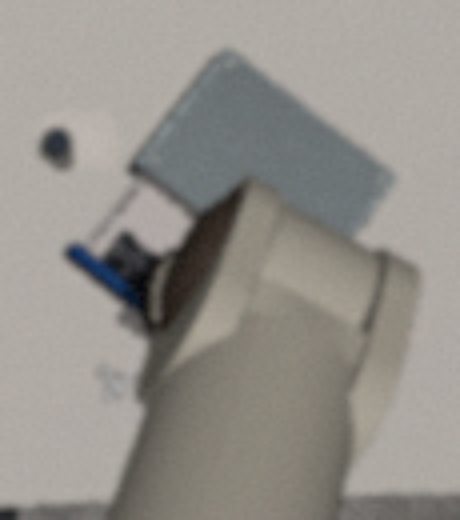

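servo_tool([
  {"claw": 0,"x": 0,"y": 0,"z": 0,"twist": 0},
])

```text
time: 6.9
tcp_pos: [0.475, 0.0996, 0.2094]
tcp_rot: [[0.069, 0.649, 0.757], [-0.021, 0.76, -0.65], [-0.997, 0.029, 0.066]]
ft_force: [-0.5, -0.3, -0.3]
finger_gap: 0.0424
```

servo_tool([
  {"claw": 0,"x": 0,"y": 0.8,"z": -0.6,"twist": 0},
  {"claw": 0,"x": 0,"y": 0.8,"z": -0.6,"twist": 0},
])

```text
time: 7.1
tcp_pos: [0.4825, 0.1577, 0.2091]
tcp_rot: [[0.073, 0.654, 0.753], [-0.021, 0.756, -0.654], [-0.997, 0.032, 0.069]]
ft_force: [0.1, 0.0, -0.1]
finger_gap: 0.0429
```

servo_tool([
  {"claw": 0,"x": 0,"y": 0,"z": 0,"twist": 0},
])

```text
time: 7.2
tcp_pos: [0.4839, 0.162, 0.2097]
tcp_rot: [[0.075, 0.65, 0.756], [-0.018, 0.759, -0.651], [-0.997, 0.036, 0.069]]
ft_force: [-0.1, -0.1, 0.4]
finger_gap: 0.0427
```

servo_tool([
  {"claw": 0,"x": 0,"y": 0,"z": 1,"twist": 0},
  {"claw": 0,"x": 0,"y": 0,"z": 0,"twist": 0},
])

```text
time: 7.4
tcp_pos: [0.5095, 0.142, 0.2124]
tcp_rot: [[0.079, 0.648, 0.758], [-0.017, 0.761, -0.649], [-0.997, 0.038, 0.071]]
ft_force: [-0.9, -0.8, 0.5]
finger_gap: 0.0429
```

servo_tool([
  {"claw": 0,"x": 0,"y": 0,"z": -0.3,"twist": 0},
  {"claw": 0,"x": 0,"y": 0,"z": -0.3,"twist": 0},
  {"claw": 0,"x": 0,"y": 0,"z": -0.3,"twist": 0},
])

```text
time: 7.7
tcp_pos: [0.4894, 0.1578, 0.2103]
tcp_rot: [[0.08, 0.652, 0.754], [-0.017, 0.757, -0.653], [-0.997, 0.039, 0.072]]
ft_force: [-1.2, 0.8, 0.9]
finger_gap: 0.0429
```

servo_tool([
  {"claw": 0,"x": 0.2,"y": -1,"z": 0,"twist": 0},
  {"claw": 0,"x": 0.2,"y": -1,"z": 0,"twist": 0},
])

```text
time: 7.9
tcp_pos: [0.4506, 0.1173, 0.1966]
tcp_rot: [[0.083, 0.646, 0.759], [-0.013, 0.762, -0.647], [-0.996, 0.044, 0.072]]
ft_force: [0.6, -1.0, 0.6]
finger_gap: 0.0427
```

servo_tool([
  {"claw": 0,"x": 0,"y": 0.5,"z": -0.3,"twist": 0},
  {"claw": 0,"x": 0,"y": 0.5,"z": -0.3,"twist": 0},
  {"claw": 0,"x": 0,"y": 0.5,"z": -0.3,"twist": 0},
  {"claw": 0,"x": 0,"y": 0.5,"z": -0.3,"twist": 0},
])

```text
time: 8.3
tcp_pos: [0.4541, 0.1834, 0.1947]
tcp_rot: [[0.078, 0.649, 0.756], [-0.018, 0.759, -0.65], [-0.997, 0.037, 0.071]]
ft_force: [0.8, -0.2, -0.5]
finger_gap: 0.0427
```

servo_tool([
  {"claw": 0,"x": 0.3,"y": 0.5,"z": -0.3,"twist": 0.5},
  {"claw": 0,"x": 0.3,"y": 0.5,"z": 0,"twist": 0.4},
  {"claw": 0,"x": 0.3,"y": 0.3,"z": 0,"twist": 0},
])

```text
time: 8.6
tcp_pos: [0.4735, 0.2235, 0.1697]
tcp_rot: [[0.08, 0.704, 0.706], [-0.015, 0.709, -0.705], [-0.997, 0.046, 0.068]]
ft_force: [-0.0, 1.3, 0.3]
finger_gap: 0.0426
```

```bash
python3 -c "
from h import *
import pickle
c=capture('wrist');cv2.imwrite('pics/w5.png',c['img']);pickle.dump(c,open('w5.pkl','wb'))
go([0.475,0.251,.15],-45.9); print(get_state()['tcp_rot'].round(3),get_state()['joints'])
"
```

```text
units total xyz [ 0.6   0.65 -0.64] yaw tool z -44.88 twist units 0.20385321654055844 tcp [0.4734 0.224  0.1683] t 8.65 gap 0.042486774329239585 F [ 0.42  1.53 -0.9 ]
[[ 0.079  0.703  0.707]
 [-0.015  0.71  -0.704]
 [-0.997  0.045  0.067]] [-21.89116948  18.1438375   -9.79706013 114.53404502   8.74881405
  44.45324349   8.00244224]
```

View pics/w5.png

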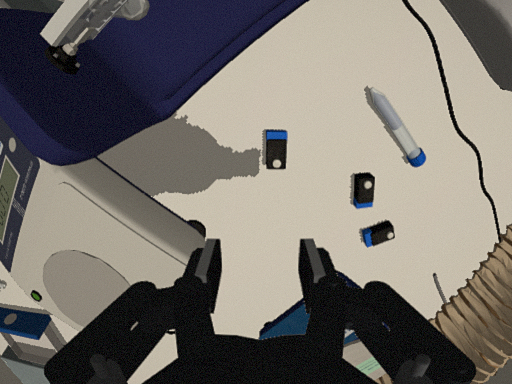

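```bash
python3 - <<'E'
from meas import *
import pickle
c=pickle.load(open('w5.pkl','rb'));im=c['img'];hsv=cv2.cvtColor(im,cv2.COLOR_BGR2HSV)
cv2.imwrite('pics/w5c.png',cv2.resize(im[115:185,240:320],None,fx=7,fy=7,interpolation=cv2.INTER_CUBIC))
dark=((hsv[...,2]<80)|((hsv[...,0]>95)&(hsv[...,0]<130)&(hsv[...,1]>130))).astype(np.uint8)*255
m=np.zeros_like(dark);m[122:180,255:300]=dark[122:180,255:300]
m[:,:263]=0
for u,v in [(276,150),(363,190),(377,234)]:
    p=onplane(c,u,v,.012,'wrist');print(u,v,p.round(4),np.hypot(*p[:2]).round(3))
r,b,P=poly(c,m,0.014,'wrist');print(r,'\n',b.round(1))
ys,xs=np.nonzero(m);print(xs.min(),xs.max(),ys.min(),ys.max())
for u,v in [(277,131),(277,139),(277,168),(267,155),(286,155)]:print(u,v,onplane(c,u,v,.016,'wrist').round(4),onplane(c,u,v,.0,'wrist').round(4),bydepth(c,u,v,'wrist').round(4))
E
```

```text
276 150 [0.4765 0.253  0.012 ] 0.54
363 190 [0.5742 0.2897 0.012 ] 0.643
377 234 [0.6334 0.2692 0.012 ] 0.688
((475.14544677734375, 253.40101623535156), (19.660776138305664, 37.74577331542969), 44.51026916503906) 
 [[454.9 260. ]
 [481.4 233.1]
 [495.4 246.8]
 [468.9 273.8]]
265 286 130 168
277 131 [0.4629 0.2669 0.016 ] [0.4663 0.2659 0.    ] [0.4641 0.2666 0.0104]
277 139 [0.4684 0.2616 0.016 ] [0.4722 0.2602 0.    ] [0.4689 0.2614 0.014 ]
277 168 [0.4892 0.2417 0.016 ] [0.4942 0.2391 0.    ] [0.4892 0.2417 0.016 ]
267 155 [0.4729 0.244  0.016 ] [ 0.4769  0.2416 -0.    ] [0.4731 0.2438 0.015 ]
286 155 [0.4859 0.2568 0.016 ] [0.4907 0.2552 0.    ] [ 4.907e-01  2.552e-01 -1.000e-04]
```

View pics/w5c.png

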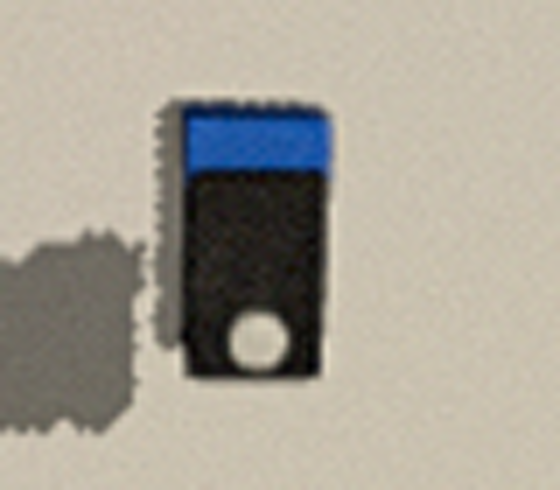

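```bash
python3 -c "
from h import *
go([0.476,0.25,.08],-45.5); go([0.476,0.25,.022],-45.5)
"
```

```text
units total xyz [ 2.93  0.54 -0.74] yaw tool z -44.88 twist units 0.12385321654055872 tcp [0.4734 0.224  0.1683] t 8.65 gap 0.042486774329239585 F [ 0.42  1.53 -0.9 ]
units total xyz [ 4.85  0.46 -0.87] yaw tool z -44.88 twist units 0.12385321654055872 tcp [0.4734 0.224  0.1683] t 8.65 gap 0.042486774329239585 F [ 0.42  1.53 -0.9 ]
```

servo_tool([
  {"claw": 0,"x": 0.6,"y": 0.25,"z": -0.35,"twist": 0.1},
  {"claw": 0,"x": 0.8,"y": 0.25,"z": -0.35,"twist": 0},
  {"claw": 0,"x": 0.8,"y": 0,"z": 0,"twist": 0},
  {"claw": 0,"x": 0.6,"y": 0,"z": 0,"twist": 0},
])

```text
time: 9.05
tcp_pos: [0.4758, 0.2497, 0.0835]
tcp_rot: [[0.083, 0.706, 0.704], [-0.013, 0.707, -0.707], [-0.996, 0.049, 0.068]]
ft_force: [0.3, 0.2, 0.3]
finger_gap: 0.0424
```

```bash
python3 -c "
from h import *
c=capture('wrist');cv2.imwrite('pics/w6.png',c['img'])
go([0.476,0.25,.022],-45.5);print(get_state()['tcp_rot'].round(3))
"
```

```text
units total xyz [ 1.97 -0.03 -0.12] yaw tool z -45.14 twist units 0.07299428500669336 tcp [0.4743 0.2489 0.081 ] t 9.1 gap 0.042788473486800156 F [ 0.32 -0.28 -1.13]
[[ 0.079  0.706  0.704]
 [-0.015  0.707 -0.707]
 [-0.997  0.046  0.066]]
```

View pics/w6.png

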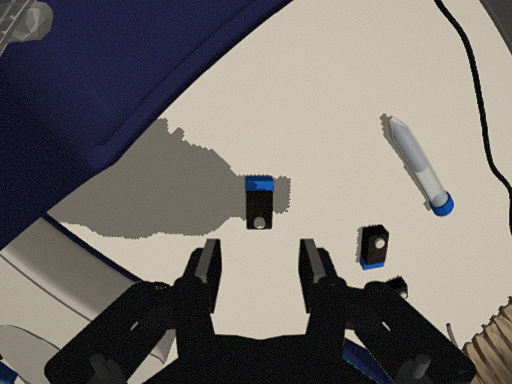

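servo_tool([
  {"claw": 0.2,"x": 0.8,"y": 0,"z": -0.06,"twist": 0},
  {"claw": 0.3,"x": 0.6,"y": 0,"z": -0.06,"twist": 0},
  {"claw": 0.3,"x": 0.3,"y": 0,"z": 0,"twist": 0},
])

```text
time: 9.4
tcp_pos: [0.4753, 0.25, 0.0298]
tcp_rot: [[0.079, 0.705, 0.705], [-0.015, 0.708, -0.706], [-0.997, 0.045, 0.067]]
ft_force: [-0.8, -0.2, 0.0]
finger_gap: 0.0302
```

```bash
python3 -c "
from h import *
go([0.476,0.25,.022],-45.5);print(get_state()['tcp_rot'].round(3))
"
```

```text
units total xyz [ 0.26  0.   -0.  ] yaw tool z -45.03 twist units 0.09301247870743481 tcp [0.4753 0.25   0.0298] t 9.4 gap 0.030158963459157685 F [-0.78 -0.17  0.02]
[[ 0.079  0.705  0.705]
 [-0.015  0.708 -0.706]
 [-0.997  0.045  0.067]]
```

servo_tool([
  {"claw": 0.3,"x": 0.2,"y": 0,"z": 0,"twist": 0},
  {"claw": 0.3,"x": 0,"y": 0,"z": 0,"twist": 0},
])

```text
time: 9.6
tcp_pos: [0.4751, 0.2491, 0.0233]
tcp_rot: [[0.078, 0.705, 0.705], [-0.016, 0.708, -0.706], [-0.997, 0.043, 0.067]]
ft_force: [0.1, 1.1, 0.6]
finger_gap: 0.0298
```

servo_tool([
  {"claw": 1,"x": 0,"y": 0,"z": 0,"twist": 0},
  {"claw": 1,"x": 0,"y": 0,"z": 0,"twist": 0},
  {"claw": 1,"x": 0,"y": 0,"z": 0,"twist": 0},
], force=30)

```text
time: 9.9
tcp_pos: [0.4765, 0.2496, 0.0256]
tcp_rot: [[0.081, 0.705, 0.705], [-0.015, 0.708, -0.706], [-0.997, 0.046, 0.068]]
ft_force: [-0.2, 0.6, -0.6]
finger_gap: 0.0179
```

servo_tool([
  {"claw": 1,"x": -0.5,"y": 0,"z": 0,"twist": 0},
  {"claw": 1,"x": -1,"y": 0,"z": 0,"twist": 0},
  {"claw": 1,"x": -1,"y": 0,"z": 0,"twist": 0},
  {"claw": 1,"x": -0.5,"y": 0,"z": 0,"twist": 0},
])

```text
time: 10.3
tcp_pos: [0.4677, 0.2503, 0.1197]
tcp_rot: [[0.078, 0.705, 0.705], [-0.017, 0.708, -0.706], [-0.997, 0.043, 0.067]]
ft_force: [0.4, -0.3, -0.5]
finger_gap: 0.018
```

```bash
python3 -c "
from h import *
c=capture('wrist');cv2.imwrite('pics/w7.png',c['img'])
c=capture('top')
go([0.476,0.25,.022],-45.5);print(get_state()['tcp_rot'].round(3))
import pickle;pickle.dump(c,open('t7.pkl','wb'))
cv2.imwrite('pics/t7.png',cv2.resize(c['img'][165:295,285:400],None,fx=4,fy=4))
"
```

```text
units total xyz [ 3.27  0.   -0.03] yaw tool z -45.03 twist units 0.09478382366211946 tcp [0.4687 0.2508 0.12  ] t 10.4 gap 0.018234575832206893 F [ 0.91  0.64 -1.74]
[[ 0.08   0.704  0.705]
 [-0.015  0.708 -0.706]
 [-0.997  0.046  0.068]]
```

View pics/w7.png

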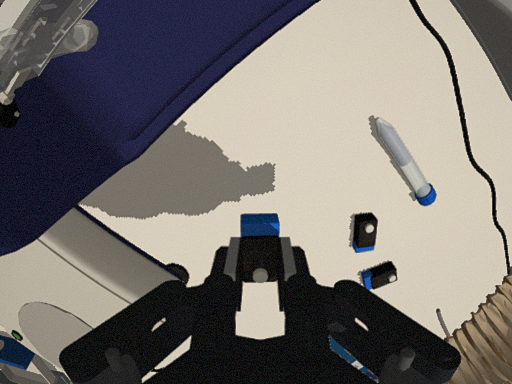

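View pics/t7.png

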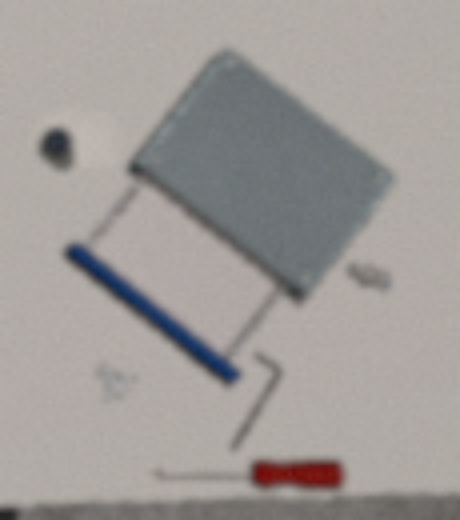

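servo_tool([
  {"claw": 1,"x": -1,"y": -0.5,"z": 0.2,"twist": 0},
  {"claw": 1,"x": -0.5,"y": -0.8,"z": 0.5,"twist": 0},
  {"claw": 1,"x": -0.2,"y": -0.9,"z": 0.5,"twist": 0},
  {"claw": 1,"x": 0,"y": -0.9,"z": 0.5,"twist": 0},
  {"claw": 1,"x": 0,"y": -0.9,"z": 0.5,"twist": 0},
])

```text
time: 10.9
tcp_pos: [0.4253, 0.1206, 0.1712]
tcp_rot: [[0.082, 0.698, 0.711], [-0.012, 0.714, -0.7], [-0.997, 0.048, 0.067]]
ft_force: [0.4, -0.4, 0.1]
finger_gap: 0.0181
```

servo_tool([
  {"claw": 1,"x": 0,"y": -0.9,"z": 0.5,"twist": 0},
  {"claw": 1,"x": 0,"y": -0.9,"z": 0.5,"twist": 0},
  {"claw": 1,"x": 0,"y": -0.9,"z": 0.5,"twist": 0},
  {"claw": 1,"x": 0,"y": -0.9,"z": 0.5,"twist": 0},
  {"claw": 1,"x": 0,"y": -0.9,"z": 0.5,"twist": 0},
])

```text
time: 11.4
tcp_pos: [0.3801, -0.0346, 0.1691]
tcp_rot: [[0.081, 0.698, 0.712], [-0.013, 0.715, -0.699], [-0.997, 0.048, 0.067]]
ft_force: [1.0, -0.6, 0.4]
finger_gap: 0.0179
```

```bash
python3 -c "
from h import *
go([*cab(-.097),.17],-40.5);print(get_state()['joints'])
"
```

```text
units total xyz [ 0.1  -5.65  5.9 ] yaw tool z -44.51 twist units -0.8021250894552736 tcp [ 0.3801 -0.0346  0.1691] t 11.4 gap 0.01785003675108448 F [ 0.99 -0.58  0.42]
[  1.41146368   3.2610559   -0.88558766 133.20867328   1.16722303
  38.8958091   45.23086628]
```

servo_tool([
  {"claw": 1,"x": 0,"y": 0,"z": 0.9,"twist": -0.2},
  {"claw": 1,"x": 0,"y": -0.5,"z": 0.8,"twist": -0.2},
  {"claw": 1,"x": 0,"y": -0.7,"z": 0.7,"twist": -0.2},
  {"claw": 1,"x": 0,"y": -0.7,"z": 0.7,"twist": -0.2},
  {"claw": 1,"x": 0,"y": -0.7,"z": 0.6,"twist": 0},
])

```text
time: 11.9
tcp_pos: [0.4059, -0.1735, 0.1722]
tcp_rot: [[0.078, 0.645, 0.761], [-0.013, 0.763, -0.646], [-0.997, 0.04, 0.067]]
ft_force: [0.7, -0.0, -0.2]
finger_gap: 0.0181
```

```bash
python3 -c "
from h import *
go([*cab(-.097),.17],-40.5);print(get_state()['joints'])
"
```

```text
units total xyz [ 0.07 -3.08  1.82] yaw tool z -40.33 twist units 0.033583193338354536 tcp [ 0.4059 -0.1735  0.1722] t 11.9 gap 0.0181439310564817 F [ 0.67 -0.   -0.2 ]
[ 14.38967657   9.17989222   6.44673466 125.85598356  -2.9449649
  40.6416548   72.62263932]
```

servo_tool([
  {"claw": 1,"x": 0,"y": -0.7,"z": 0.5,"twist": 0},
  {"claw": 1,"x": 0,"y": -0.7,"z": 0.5,"twist": 0},
  {"claw": 1,"x": 0,"y": -0.7,"z": 0.4,"twist": 0},
  {"claw": 1,"x": 0,"y": -0.7,"z": 0.3,"twist": 0},
  {"claw": 1,"x": 0.3,"y": -0.3,"z": 0.1,"twist": 0},
])

```text
time: 12.4
tcp_pos: [0.3856, -0.2869, 0.1628]
tcp_rot: [[0.078, 0.647, 0.758], [-0.015, 0.761, -0.648], [-0.997, 0.039, 0.069]]
ft_force: [0.2, 0.1, -0.3]
finger_gap: 0.018
```

```bash
python3 -c "
from h import *
c=capture('wrist');cv2.imwrite('pics/w8.png',c['img'])
go([*cab(-.097),.08],-40.5);go([*cab(-.097),.045],-40.5);print(get_state()['tcp_rot'].round(3))
"
```

```text
units total xyz [ 2.7   0.17 -0.24] yaw tool z -40.58 twist units -0.015824998280264423 tcp [ 0.3841 -0.287   0.161 ] t 12.45 gap 0.01824925014406348 F [-0.67 -0.33 -1.1 ]
units total xyz [ 3.86  0.13 -0.32] yaw tool z -40.58 twist units -0.015824998280264423 tcp [ 0.3841 -0.287   0.161 ] t 12.45 gap 0.01824925014406348 F [-0.67 -0.33 -1.1 ]
[[ 0.075  0.648  0.758]
 [-0.014  0.761 -0.649]
 [-0.997  0.038  0.066]]
```

View pics/w8.png

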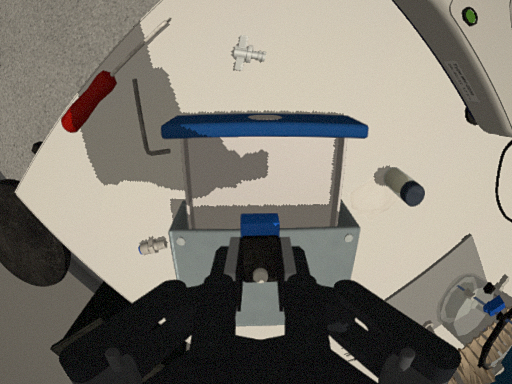

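servo_tool([
  {"claw": 1,"x": 0.8,"y": 0.07,"z": -0.1,"twist": 0},
  {"claw": 1,"x": 0.8,"y": 0.06,"z": -0.1,"twist": 0},
  {"claw": 1,"x": 0.8,"y": 0,"z": -0.1,"twist": 0},
  {"claw": 1,"x": 0.5,"y": 0,"z": 0,"twist": 0},
])

```text
time: 12.85
tcp_pos: [0.3869, -0.2791, 0.0725]
tcp_rot: [[0.077, 0.65, 0.756], [-0.015, 0.759, -0.651], [-0.997, 0.039, 0.068]]
ft_force: [0.2, 0.5, 0.0]
finger_gap: 0.0176
```

```bash
python3 -c "
from h import *
c=capture('wrist');cv2.imwrite('pics/w9.png',c['img'])
go([*cab(-.097),.045],-40.5);print(incab(get_state()['tcp_pos']))
"
```

```text
units total xyz [ 0.87 -0.02  0.01] yaw tool z -40.67 twist units -0.034197388786527935 tcp [ 0.3862 -0.2784  0.0709] t 12.9 gap 0.018027172510884596 F [-0.77  0.5  -1.11]
[-0.09907922 -0.00033421]
```

View pics/w9.png

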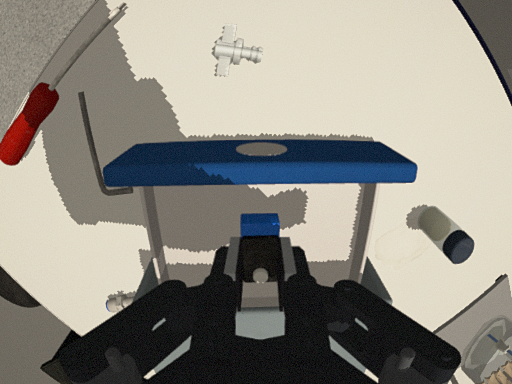

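servo_tool([
  {"claw": 1,"x": 0.4,"y": 0,"z": 0,"twist": 0},
  {"claw": 1,"x": 0.25,"y": 0,"z": 0,"twist": 0},
  {"claw": 1,"x": 0.1,"y": 0,"z": 0,"twist": 0},
])

```text
time: 13.2
tcp_pos: [0.3879, -0.2769, 0.0477]
tcp_rot: [[0.074, 0.648, 0.758], [-0.012, 0.76, -0.649], [-0.997, 0.039, 0.063]]
ft_force: [0.3, -0.2, -0.1]
finger_gap: 0.0179
```

servo_tool([
  {"claw": 1,"x": 0.06,"y": 0,"z": 0,"twist": 0},
])

```text
time: 13.3
tcp_pos: [0.3881, -0.2767, 0.046]
tcp_rot: [[0.074, 0.648, 0.758], [-0.011, 0.761, -0.649], [-0.997, 0.039, 0.063]]
ft_force: [-0.7, 0.2, -0.4]
finger_gap: 0.0184
```

servo_tool([
  {"claw": 1,"x": 0.05,"y": 0,"z": 0,"twist": 0},
])

```text
time: 13.4
tcp_pos: [0.3885, -0.2768, 0.0448]
tcp_rot: [[0.074, 0.648, 0.758], [-0.012, 0.761, -0.649], [-0.997, 0.039, 0.064]]
ft_force: [0.5, 0.6, -0.0]
finger_gap: 0.0181
```

servo_tool([
  {"claw": 1,"x": 0.05,"y": 0,"z": 0,"twist": 0},
])

```text
time: 13.5
tcp_pos: [0.389, -0.2771, 0.0437]
tcp_rot: [[0.075, 0.648, 0.758], [-0.012, 0.761, -0.649], [-0.997, 0.039, 0.065]]
ft_force: [0.4, -0.1, -0.9]
finger_gap: 0.018
```

servo_tool([
  {"claw": 1,"x": 0.04,"y": 0,"z": 0,"twist": 0},
])

```text
time: 13.6
tcp_pos: [0.3894, -0.2773, 0.0428]
tcp_rot: [[0.076, 0.648, 0.758], [-0.013, 0.761, -0.649], [-0.997, 0.04, 0.066]]
ft_force: [0.1, -0.1, 0.0]
finger_gap: 0.018
```

```bash
python3 -c "
from h import *
go([*cab(-.097),.045],-40.5)
"
```

```text
units total xyz [-0.07 -0.08  0.02] yaw tool z -40.58 twist units -0.015431402974247988 tcp [ 0.3894 -0.2773  0.0428] t 13.6 gap 0.0180398433321341 F [ 0.15 -0.09  0.04]
```

servo_tool([
  {"claw": 1,"x": 0.04,"y": 0,"z": 0,"twist": 0},
])

```text
time: 13.7
tcp_pos: [0.3897, -0.2775, 0.0419]
tcp_rot: [[0.076, 0.648, 0.758], [-0.013, 0.761, -0.649], [-0.997, 0.04, 0.066]]
ft_force: [-0.3, -0.4, -0.0]
finger_gap: 0.0177
```

servo_tool([
  {"claw": 1,"x": 0.04,"y": 0,"z": 0,"twist": 0},
])

```text
time: 13.8
tcp_pos: [0.3899, -0.2776, 0.0409]
tcp_rot: [[0.077, 0.648, 0.758], [-0.013, 0.761, -0.649], [-0.997, 0.04, 0.067]]
ft_force: [-3.3, 2.4, 16.3]
finger_gap: 0.0179
```

servo_tool([
  {"claw": 1,"x": 0.04,"y": 0,"z": 0,"twist": 0},
])

```text
time: 13.9
tcp_pos: [0.3907, -0.2783, 0.0408]
tcp_rot: [[0.078, 0.648, 0.757], [-0.014, 0.76, -0.649], [-0.997, 0.04, 0.068]]
ft_force: [-3.9, 2.7, 22.3]
finger_gap: 0.018
```

servo_tool([
  {"claw": 1,"x": -0.04,"y": 0,"z": 0,"twist": 0},
  {"claw": 0.45,"x": 0,"y": 0,"z": 0,"twist": 0},
  {"claw": 0.3,"x": 0,"y": 0,"z": 0,"twist": 0},
  {"claw": 0.2,"x": 0,"y": 0,"z": 0,"twist": 0},
])

```text
time: 14.3
tcp_pos: [0.3911, -0.2788, 0.0427]
tcp_rot: [[0.079, 0.648, 0.757], [-0.015, 0.76, -0.649], [-0.997, 0.04, 0.07]]
ft_force: [-0.2, 0.1, -0.8]
finger_gap: 0.0343
```

servo_tool([
  {"claw": 0.2,"x": -0.4,"y": 0,"z": 0,"twist": 0},
  {"claw": 0.2,"x": -0.6,"y": 0,"z": 0,"twist": 0},
  {"claw": 0.2,"x": -0.9,"y": 0,"z": 0,"twist": 0},
  {"claw": 0.2,"x": -0.9,"y": 0,"z": -0.2,"twist": 0},
  {"claw": 0.2,"x": -0.3,"y": 0,"z": -0.3,"twist": 0},
])

```text
time: 14.8
tcp_pos: [0.3708, -0.2672, 0.1379]
tcp_rot: [[0.075, 0.649, 0.757], [-0.013, 0.76, -0.65], [-0.997, 0.039, 0.066]]
ft_force: [0.5, 0.1, 0.4]
finger_gap: 0.034
```

```bash
python3 -c "
from h import *
c=capture('wrist');cv2.imwrite('pics/w10.png',c['img'])
import pickle;pickle.dump(c,open('w10.pkl','wb'))
go([*cab(-.18),.12],-40.5);print(get_state()['tcp_rot'].round(3))
"
```

```text
units total xyz [ 0.47  0.04 -2.04] yaw tool z -40.66 twist units -0.03130244967044291 tcp [ 0.3695 -0.2661  0.138 ] t 14.85 gap 0.03450913454432574 F [-1.91  0.42  0.16]
[[ 0.075  0.649  0.757]
 [-0.012  0.76  -0.65 ]
 [-0.997  0.04   0.064]]
```

View pics/w10.png

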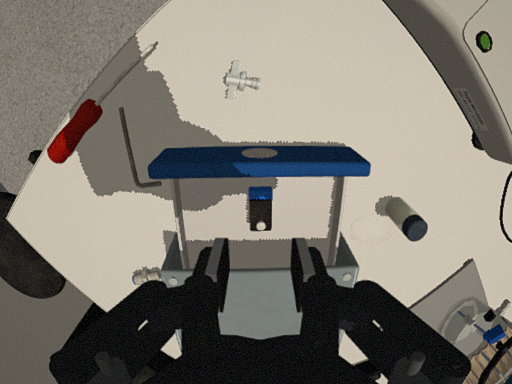

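servo_tool([
  {"claw": 1,"x": 0,"y": 0,"z": -0.5,"twist": 0},
  {"claw": 1,"x": 0,"y": 0,"z": -0.5,"twist": 0},
  {"claw": 1,"x": 0,"y": 0,"z": -0.5,"twist": 0},
  {"claw": 1,"x": 0,"y": 0,"z": -0.2,"twist": 0},
  {"claw": 1,"x": 0,"y": 0,"z": 0,"twist": 0},
])

```text
time: 15.35
tcp_pos: [0.3303, -0.2322, 0.1367]
tcp_rot: [[0.078, 0.649, 0.757], [-0.013, 0.76, -0.65], [-0.997, 0.041, 0.068]]
ft_force: [-0.0, -0.7, 0.0]
finger_gap: -0.0004
```

```bash
python3 -c "
from h import *
go([*cab(-.171),.04],-40.5);s=get_state();print(s['tcp_rot'].round(3),s['joints'],incab(s['tcp_pos']))
"
```

```text
units total xyz [ 3.22 -0.08 -0.2 ] yaw tool z -40.66 twist units -0.031204810600578982 tcp [ 0.3303 -0.2322  0.1367] t 15.35 gap -0.0003728251154519077 F [-0.02 -0.69  0.03]
[[ 0.078  0.649  0.757]
 [-0.013  0.76  -0.65 ]
 [-0.997  0.041  0.068]] [ 23.22603863   9.54445067  10.35511762 132.01725433  -6.23771265
  34.57471174  87.816179  ] [-0.17162357 -0.00155812]
```

servo_tool([
  {"claw": 1,"x": 0.7,"y": 0,"z": -0.06,"twist": 0},
  {"claw": 1,"x": 0.7,"y": -0.03,"z": -0.06,"twist": 0},
  {"claw": 1,"x": 0.7,"y": -0.03,"z": -0.06,"twist": 0},
  {"claw": 1,"x": 0.6,"y": 0,"z": -0.05,"twist": 0},
  {"claw": 1,"x": 0.3,"y": 0,"z": 0,"twist": 0},
])

```text
time: 15.85
tcp_pos: [0.3375, -0.2347, 0.046]
tcp_rot: [[0.087, 0.648, 0.756], [-0.019, 0.76, -0.649], [-0.996, 0.042, 0.079]]
ft_force: [0.1, -0.5, -0.5]
finger_gap: -0.0003
```

```bash
python3 -c "
from h import *
go([*cab(-.161),.04],-40.5);s=get_state();print(s['tcp_rot'].round(3),s['joints'],incab(s['tcp_pos']))
c=capture('wrist');cv2.imwrite('pics/w11.png',c['img'])
"
```

```text
units total xyz [ 0.21 -0.05  0.1 ] yaw tool z -40.65 twist units -0.02979248909953469 tcp [ 0.3375 -0.2347  0.046 ] t 15.85 gap -0.00031947761605816166 F [ 0.14 -0.5  -0.45]
[[ 0.087  0.648  0.756]
 [-0.019  0.76  -0.649]
 [-0.996  0.042  0.079]] [ 26.72430072  21.97180053   6.55864139 134.0166965  -12.57396319
  19.7568001   93.83152222] [-0.16450471  0.00120843]
```

View pics/w11.png

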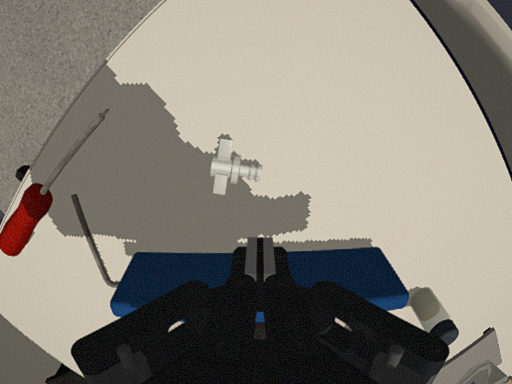

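servo_tool([
  {"claw": 1,"x": 0.08,"y": 0,"z": 0.15,"twist": 0},
  {"claw": 1,"x": 0.06,"y": 0,"z": 0.15,"twist": 0},
  {"claw": 1,"x": 0.02,"y": 0,"z": 0.2,"twist": 0},
])

```text
time: 16.2
tcp_pos: [0.3475, -0.2433, 0.0413]
tcp_rot: [[0.081, 0.648, 0.757], [-0.014, 0.76, -0.649], [-0.997, 0.042, 0.071]]
ft_force: [-4.3, 3.5, 2.8]
finger_gap: -0.0001
```

servo_tool([
  {"claw": 1,"x": 0.02,"y": 0,"z": 0.2,"twist": 0},
  {"claw": 1,"x": 0.02,"y": 0,"z": 0.2,"twist": 0},
  {"claw": 1,"x": 0.02,"y": 0,"z": 0.2,"twist": 0},
])

```text
time: 16.5
tcp_pos: [0.3609, -0.2548, 0.0414]
tcp_rot: [[0.079, 0.648, 0.757], [-0.012, 0.76, -0.649], [-0.997, 0.042, 0.068]]
ft_force: [-4.2, 3.3, 2.4]
finger_gap: 0.0002
```

```bash
python3 -c "
from h import *
go([*cab(-.104),.042],-40.5);s=get_state();print(incab(s['tcp_pos']))
"
```

```text
units total xyz [ 0.05 -0.04  0.99] yaw tool z -40.61 twist units -0.022308148254840888 tcp [ 0.3609 -0.2548  0.0414] t 16.5 gap 0.00017329371290561893 F [-4.23  3.26  2.4 ]
[-0.13372149  0.00114199]
```

servo_tool([
  {"claw": 1,"x": 0.02,"y": 0,"z": 0.2,"twist": 0},
  {"claw": 1,"x": 0.02,"y": 0,"z": 0.2,"twist": 0},
  {"claw": 1,"x": 0.02,"y": 0,"z": 0.2,"twist": 0},
])

```text
time: 16.8
tcp_pos: [0.3742, -0.2662, 0.0414]
tcp_rot: [[0.076, 0.648, 0.758], [-0.01, 0.761, -0.649], [-0.997, 0.042, 0.064]]
ft_force: [-3.9, 3.5, 4.8]
finger_gap: -0.0003
```

servo_tool([
  {"claw": 1,"x": 0.02,"y": 0,"z": 0.15,"twist": 0},
  {"claw": 1,"x": 0.01,"y": 0,"z": 0.1,"twist": 0},
])

```text
time: 17.0
tcp_pos: [0.3801, -0.2712, 0.0415]
tcp_rot: [[0.075, 0.648, 0.758], [-0.009, 0.761, -0.649], [-0.997, 0.042, 0.063]]
ft_force: [-4.0, 2.4, 1.5]
finger_gap: -0.0003
```

servo_tool([
  {"claw": 1,"x": 0.01,"y": 0,"z": 0.08,"twist": 0},
])

```text
time: 17.1
tcp_pos: [0.382, -0.2728, 0.0415]
tcp_rot: [[0.075, 0.648, 0.758], [-0.008, 0.761, -0.649], [-0.997, 0.042, 0.062]]
ft_force: [-4.8, 2.3, 1.8]
finger_gap: 0.0001
```

```bash
python3 -c "
from h import *
go([*cab(-.092),.042],-40.5);s=get_state();print(incab(s['tcp_pos']))
"
```

```text
units total xyz [ 0.01 -0.04  0.47] yaw tool z -40.58 twist units -0.015014678828642047 tcp [ 0.382  -0.2728  0.0415] t 17.1 gap 0.00010434274045971211 F [-4.77  2.34  1.78]
[-0.10594494  0.00113292]
```

servo_tool([
  {"claw": 1,"x": 0.01,"y": 0,"z": 0.08,"twist": 0},
  {"claw": 1,"x": 0.01,"y": 0,"z": 0.08,"twist": 0},
])

```text
time: 17.3
tcp_pos: [0.3858, -0.2761, 0.0414]
tcp_rot: [[0.075, 0.648, 0.758], [-0.008, 0.761, -0.649], [-0.997, 0.042, 0.062]]
ft_force: [-4.1, 3.1, 4.0]
finger_gap: 0.0002
```

servo_tool([
  {"claw": 1,"x": 0.01,"y": 0,"z": 0.07,"twist": 0},
])

```text
time: 17.4
tcp_pos: [0.3876, -0.2777, 0.0414]
tcp_rot: [[0.075, 0.648, 0.758], [-0.008, 0.761, -0.649], [-0.997, 0.042, 0.062]]
ft_force: [-3.7, 2.5, 3.7]
finger_gap: 0.0001
```

servo_tool([
  {"claw": 1,"x": 0.01,"y": 0,"z": 0.07,"twist": 0},
])

```text
time: 17.5
tcp_pos: [0.3894, -0.2792, 0.0414]
tcp_rot: [[0.075, 0.648, 0.758], [-0.008, 0.761, -0.649], [-0.997, 0.042, 0.062]]
ft_force: [-3.7, 3.1, 3.6]
finger_gap: -0.0003
```

servo_tool([
  {"claw": 1,"x": 0.01,"y": 0,"z": 0.07,"twist": 0},
])

```text
time: 17.6
tcp_pos: [0.3912, -0.2808, 0.0414]
tcp_rot: [[0.075, 0.648, 0.758], [-0.008, 0.761, -0.649], [-0.997, 0.042, 0.063]]
ft_force: [-4.1, 3.5, 3.4]
finger_gap: -0.0001
```

servo_tool([
  {"claw": 1,"x": 0,"y": 0,"z": 0.06,"twist": 0},
])

```text
time: 17.7
tcp_pos: [0.3919, -0.2813, 0.0413]
tcp_rot: [[0.074, 0.648, 0.758], [-0.007, 0.761, -0.649], [-0.997, 0.043, 0.06]]
ft_force: [-7.8, 5.8, 7.8]
finger_gap: 0.0001
```

servo_tool([
  {"claw": 1,"x": 0,"y": 0,"z": 0.05,"twist": 0},
])

```text
time: 17.8
tcp_pos: [0.392, -0.2814, 0.0412]
tcp_rot: [[0.071, 0.648, 0.759], [-0.005, 0.761, -0.649], [-0.997, 0.043, 0.057]]
ft_force: [-6.9, 5.1, 7.0]
finger_gap: 0.0003
```

servo_tool([
  {"claw": 1,"x": 0,"y": 0,"z": -0.15,"twist": 0},
  {"claw": 1,"x": 0,"y": 0,"z": -0.25,"twist": 0},
  {"claw": 1,"x": 0,"y": 0,"z": -0.3,"twist": 0},
  {"claw": 1,"x": 0,"y": 0,"z": -0.3,"twist": 0},
])

```text
time: 18.2
tcp_pos: [0.3725, -0.2645, 0.0406]
tcp_rot: [[0.079, 0.648, 0.758], [-0.012, 0.761, -0.649], [-0.997, 0.043, 0.068]]
ft_force: [-0.0, -0.2, 0.4]
finger_gap: 0.0001
```

servo_tool([
  {"claw": 1,"x": -0.7,"y": 0,"z": -0.3,"twist": 0},
  {"claw": 1,"x": -1,"y": 0,"z": -0.1,"twist": 0},
  {"claw": 1,"x": -1,"y": 0,"z": 0,"twist": 0},
  {"claw": 1,"x": -0.8,"y": 0,"z": 0,"twist": 0},
  {"claw": 1,"x": 0,"y": 0,"z": 0,"twist": 0},
])

```text
time: 18.7
tcp_pos: [0.3535, -0.2541, 0.1475]
tcp_rot: [[0.083, 0.648, 0.757], [-0.014, 0.761, -0.649], [-0.996, 0.043, 0.072]]
ft_force: [0.4, -0.8, -0.4]
finger_gap: 0.0001
```

```bash
python3 -c "
from h import *
go([*cab(-.18),.15],-40.5);s=get_state();print(incab(s['tcp_pos']))
c=capture('wrist');cv2.imwrite('pics/w12.png',c['img'])
c=capture('top');cv2.imwrite('pics/t12.png',cv2.resize(c['img'][165:295,285:400],None,fx=4,fy=4))
"
```

```text
units total xyz [-0.17  0.11 -1.33] yaw tool z -40.6 twist units -0.02006324088175404 tcp [ 0.3535 -0.2541  0.1475] t 18.7 gap 0.00012179390441627929 F [ 0.45 -0.81 -0.45]
[-0.13972447 -0.00310058]
```

View pics/w12.png

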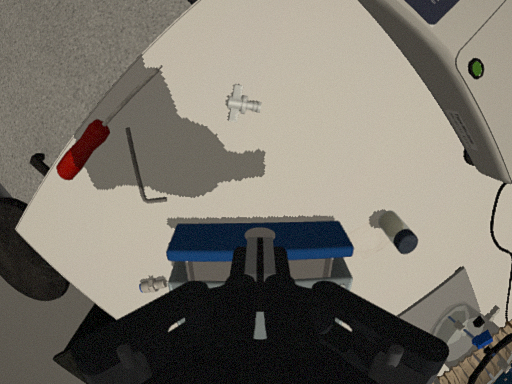

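View pics/t12.png

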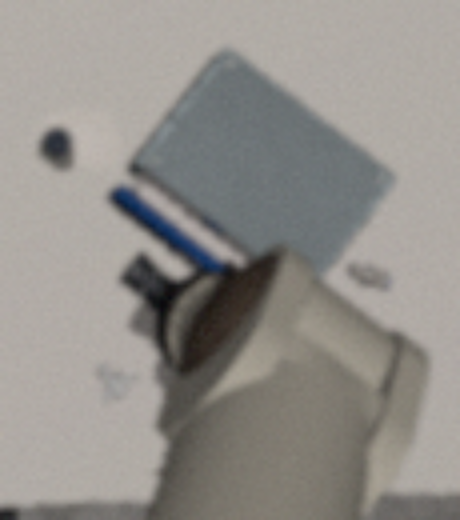

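servo_tool([
  {"claw": 1,"x": -0.6,"y": 0.5,"z": 0,"twist": 0},
  {"claw": 1,"x": -0.6,"y": 0.7,"z": 0,"twist": 0},
  {"claw": 1,"x": -0.3,"y": 0.7,"z": 0,"twist": 0},
  {"claw": 1,"x": 0,"y": 0.7,"z": 0,"twist": 0},
  {"claw": 1,"x": 0,"y": 0.7,"z": 0,"twist": 0},
])

```text
time: 19.3
tcp_pos: [0.4104, -0.1754, 0.1893]
tcp_rot: [[0.071, 0.653, 0.754], [-0.009, 0.756, -0.654], [-0.997, 0.04, 0.06]]
ft_force: [-0.1, -0.2, 0.3]
finger_gap: 0.0002
```

servo_tool([
  {"claw": 1,"x": 0,"y": 0.6,"z": -0.2,"twist": 0},
  {"claw": 1,"x": 0,"y": 0.6,"z": -0.2,"twist": 0},
  {"claw": 1,"x": 0,"y": 0.5,"z": -0.2,"twist": 0},
  {"claw": 1,"x": 0,"y": 0,"z": 0,"twist": 0},
  {"claw": 1,"x": 0,"y": 0,"z": 0,"twist": 0},
])

```text
time: 19.8
tcp_pos: [0.4299, -0.1193, 0.1835]
tcp_rot: [[0.063, 0.649, 0.758], [-0.005, 0.76, -0.65], [-0.998, 0.037, 0.052]]
ft_force: [-0.4, 0.5, -0.8]
finger_gap: -0.0002
```

```bash
python3 - <<'E'
from meas import *
import pickle
c=capture('top');im=c['img'];cv2.imwrite('pics/t13.png',cv2.resize(im[145:295,120:400],None,fx=2.8,fy=2.8));hsv=cv2.cvtColor(im,cv2.COLOR_BGR2HSV)
blue=((hsv[...,0]>95)&(hsv[...,0]<130)&(hsv[...,1]>130)).astype(np.uint8)*255
m=np.zeros_like(blue);m[200:260,300:370]=blue[200:260,300:370]
r,b,P=poly(c,m,0.060);print(r,b.round(1))
print(get_state()['time'],get_state()['tcp_pos'],get_state()['ft_force'])
E
```

```text
((386.0372619628906, -295.2762451171875), (126.02149200439453, 10.356074333190918), 49.62360763549805) [[ 341.3 -339.9]
 [ 349.2 -346.6]
 [ 430.8 -250.6]
 [ 422.9 -243.9]]
19.85 [ 0.42977586 -0.11935138  0.18352746] [0.33775923 0.07600088 0.12005849]
```

View pics/t13.png

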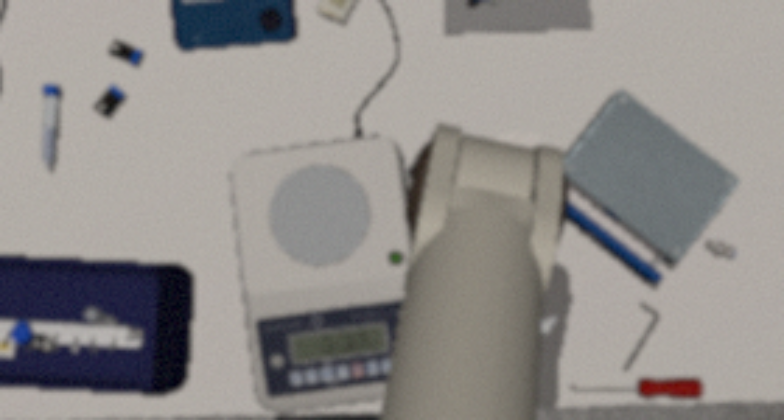

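```bash
python3 -c "
from station import sign_off
print(sign_off())"
```

```text
the job is handed in; nothing more can be done
None
```

The job is done and handed in at about 19.9 s of the 72 s. The drawer is latched shut with the valve driver inside.

**Opening:** I pressed the drawer front in until it stalled about 9 mm past the latched place. The push rose from about 5 N to 10.5 N, under the 15 N limit. The drawer then sprang fully out.

**Placing:** I picked up the valve driver nearest the base (0.54 m away; the two lookalikes are at 0.64 and 0.69 m). A picture taken after release shows it lying flat on the tray, on the middle line.

**Closing:** I pressed the drawer in until it stalled again, at about 9.7 N. On backing off it stayed latched. In the last top view, the visible end corners of the front are within 0.1 mm of where they started.

**Last checks:**
- **Bystanders:** I went near none of them. The vial and fitting looked undisturbed in the last wrist picture, and the sample tube in the last top view. I did not measure their positions again.
- **Driver in the closed drawer:** The last pictures can't show it, because the drawer is shut. I last saw it just before closing.
- **Tool tilt:** A fast move left the tool tilted about 4.5° for the pick and place, and I could not correct it. It made no visible difference to the result.
- **Setting down:** The driver met the tray floor with a brief force of up to about 22 N.

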